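# Shut the card holder on the bench

## Task

The card holder screwed to the bench has its flap standing open and its stack of cards sticking out of the open end. With the fingertips, push the stack all the way in against the end stop, then fold the spring-loaded flap down flat over the cards and, still pressing it down, push it along by its ridge until its edge is tucked fully under the metal lip, so that it stays shut when let go. Do not pick up or lift the cards, and leave the other things on the bench where they are.

Things in the scene. Friction and masses are not known exactly. Their poses are not given: they have to be found in the camera images.
- holder: Fixed card holder, dark wooden base board from x -66 to +88, y -62 to +58 mm, 8 mm thick. Origin on the bench under the middle of the card bay, z up. +x: the way the flap folds and slides, to the lip (robot's right); +y: the way the cards go in, away from the robot. Turned up to 0.4 rad either way. Bay floor z 8 mm. Front guide block x 31 to 62 mm, top z 28 mm; rear guide x -36 to -31 mm, top z 21 mm.
- bay_stop (a point): Middle of the inner face of the end stop at the bay's +y end, on the floor, at x 0, y +48, z 8 mm in the holder's frame; the stop is 16 mm high. The bay's other (-y) end is open.
- cards: Loose stack of white cards, one solid block 58 (x) x 90 (y) x 18 mm, 0.1 to 0.2 kg; origin at the centre of its underside, y along its length and along the holder's y. It lies on the bay's floor with 2 mm of play between the guides and sticks out at the open -y end, 25 to 45 mm short of home. Home, against the end stop, its origin is at y +3 mm in the holder's frame.
- flap_hinge (a joint): Angle of the flap, rad: 0 = flat over the cards (hard stop; plate's top then at z 36, underside z 31 mm), pi/2 = upright, 1.9 to 2.2 at the start, leaning away from the lip. A spring opens it: let go untucked it springs up again to about 1.5 or more; folding it flat takes up to about 3 N at the ridge.
- flap_slide (a joint): Slide of the flap along its own plane on its slotted hinge, m: 0 = drawn back (start), 0.016 = fully forward, under the lip. Stiff: about 2.5 N moves it; it stays where it is left.
- flap_ridge (a point): On the flap, moving with it: foot of the back face of its finger ridge, mid-width, on the outer face (upper when folded). The flap is a grey plate 76 mm wide along the pin, 5 mm thick, its mid-plane through the pin. The ridge is 4 mm thick, 64 mm long, 6.5 mm high, back face 58 mm from the pin when drawn back. A fingertip behind it can press the plate down and push the ridge to the lip.
- flap_edge (a point): Middle of the flap's free edge, mid-thickness, 80 mm from the pin when drawn back. Flat and drawn back it lies 6 mm short of the lip; fully forward it is 10 mm under it, with 3 mm of play below the lip. A flap slid forward before it is flat is stopped by the lip.
- hinge_axis (a point): Middle of the hinge pin, fixed at x -45, y 0, z 33.5 mm in the holder's frame; the pin runs along y between two round-topped aluminium cheeks (x -53 to -37 mm, 40 to 49 mm either side in y, top z 42 mm).
- lip_edge (a point): Middle of the lower edge of the retaining lip, where the flap goes in: x 41, y 0, z 39 mm in the holder's frame. The lip is a fixed aluminium strip 100 mm long in y that overhangs from x 41 to 66 mm, 4 mm thick (top z 43 mm), closed behind at x 63 mm.
- ink_pad: Bystander: loose ink pad, a flat grey box 65 x 99 x 19 mm; origin at the centre of its underside.
- stamp: Bystander: loose wooden stamp standing upright, 27 x 52 x 77 mm; origin at the centre of its underside.
- tin: Bystander: loose round white tin with a flat lid, 62 mm across, 22 mm high; origin at the centre of its underside.
- kraft_box: Bystander: loose small kraft box, 50 x 66 x 46 mm; origin at the centre of its underside.
Not all that is in view belongs to the job. Leave any orange look-alike of the cards alone.

How it is judged:
By the outcome, as a careful person would: the job done as asked, in the order asked, and still so for the second after the job is handed in, with the robot touching nothing.
It also fails if it takes over 45 s, if anything falls off the work surface, if the arm or the gripper's body presses on something with over 40 N, if the wrist force passes 120 N, or if a joint passes its speed limit or range.

## Robot

A 6-joint arm with a two-finger parallel gripper is mounted at the origin on the work surface; the furniture and walls round the work are solid. World frame = base frame: x ahead of the robot, y to its left, z up, the work surface at z = 0. Lengths are in mm, angles in degrees, forces in N, time in s.
With the tool pointing down it reaches from about 350 to 850 mm from the base axis. Payload 8.1 kg.
Tool frame: the origin (TCP) lies at the very end of the fingers, on their centre line; the grasp point (between the pads) lies 19 mm behind it; z points along the fingers, y is the direction in which the jaws open and shut (so a half turn about z gives the same grasp; the last joint's range is limited). The gripper opens to 85 mm and grips with 20 to 120 N. Pads are 22 mm wide; open, the fingers measure 114 mm over their backs; the gripper's body (76 mm by 85 mm) begins 54 mm behind the grasp point. The pads swing forward as they close: fully open they stand 13 mm farther back than shut.
Start: joints at [-80.81, 7.471, 85.268, -0, 87.261, -4.893], TCP at [146.02, -581.965, 231.292] pointing down, gripper open.
Joint ranges: [-169.43, 169.43], [-51.17, 129.36], [1.28, 143.12], [-76.62, 256.62], [0, 156.53], [-152.29, 152.29]. Speed limits (degrees/s): [136.94, 136.94, 159.86, 180, 180, 180].

## Interface

Orientations are given as [roll, pitch, yaw] about the fixed x, y, z axes, in that order (R = Rz(yaw) Ry(pitch) Rx(roll)).
In Python, from bench import r gives the robot as it stands.
- The arm moves only by the shell command python3 -m jog 'ROWS' [OPENING] [FORCE]. ROWS is JSON, a list of rows, each a list of 6 numbers: the shift along the tool's x, y, z normalised to -1 to 1, where 1 is 0.25 m, then the turn, a rotation vector about the tool's x, y, z normalised to -1 to 1, where 1 is pi rad. In form: [[x, y, z, ax, ay, az], ...]. A call has 1 to 10 rows; each row is the pose to reach, as a shift and turn from the pose commanded when the call began, along the tool's axes at that moment, turning the shorter way round; what a row does not reach only later rows make up. A row lasts 1/10 s, in which the tool goes at most 50 mm and 8.59 degrees, less where a joint would pass 70% of its speed; a pose out of reach is approached as far as the arm can. A call with a number of a shift or a turn outside -1 to 1 is refused whole. A call with a gripper value outside its range is refused whole. OPENING is the opening, from 0 (shut) to 1 (fully open), set as the call begins (- or left out, the last holds). The fingers move at their own pace and stop on an object; FORCE is the grip in N (left out, the last holds). Time passes only in rows, so rows that repeat a pose let the fingers close. It gives the time, the measured TCP pose, the force and the opening at its end, in the units of the state.
- r.sense(): the state, without advancing time (a new reading comes with each control period).
- r.snapshot(name): name is "side" or "top"; returns a dict with "pixels" (480x640x3 uint8, red, green, blue), "intrinsics" (3x3 intrinsics, pixels), "dist" ([k1, k2, p1, p2, k3] as OpenCV has them; the pictures are not rectified), "extrinsics" (4x4, takes a point from camera to world coordinates). Camera axes: x right, y down, z forward; pixel columns grow to the right and rows downward; lengths in mm; the calibration is good to about 2 mm. A picture is of the moment at which its call begins. There is no depth.
- r.hand_in(): hands the job in, once; it reports no verdict.
The state is a dict: "time": time; "joint_pos": joint angles; "qd": joint speeds; "joint_efforts": joint torques, N m; "tool_pos": TCP position; "tcp_rot": TCP orientation; "ft_force": force on the tool from outside, world axes, zero at the start; "wrist_torque": the same for the moment, N m; "finger_gap": finger opening in mm.
Only numpy, scipy, OpenCV 4.12 (cv2) and the standard library are available. Lean on these libraries where they do the work, as an engineer would, in place of code of your own. Each camera call takes 0.05 s, during which the arm holds its last target.

## Working session

There is one attempt and no reset: what is moved stays moved. The work goes in short steps, Python scripts to look and compute and a shell command to move; the robot and the scene stay as the last step left them, time stands still between calls to the robot, and variables do not carry over. Pictures are saved under pics/ and viewed, and the job is handed in when it is done.

```bash
ls; mkdir -p pics; cat > h.py <<'E'
import numpy as np, cv2
from bench import r
def snap(n,name):
    s=r.snapshot(n); np.savez('pics/'+name+'.npz',**{k:np.array(v) for k,v in s.items()})
    cv2.imwrite('pics/'+name+'.png',np.array(s['pixels'])[:,:,::-1]); return s
def load(name): return dict(np.load('pics/'+name+'.npz'))
def ray(s,u,v):
    p=cv2.undistortPoints(np.array([[[u,v]]],float),s['intrinsics'],s['dist'])[0,0]
    E=s['extrinsics'];d=E[:3,:3]@np.array([p[0],p[1],1]);return E[:3,3],d/np.linalg.norm(d)
def atz(s,u,v,z):
    o,d=ray(s,u,v);return o+d*(z-o[2])/d[2]
def proj(s,P):
    E=np.linalg.inv(s['extrinsics']);rv=cv2.Rodrigues(E[:3,:3])[0]
    return cv2.projectPoints(np.array(P,float).reshape(-1,1,3),rv,E[:3,3],s['intrinsics'],s['dist'])[0][:,0]
def crop(name,x0,y0,w,h,k,out):
    im=cv2.imread('pics/'+name+'.png')[y0:y0+h,x0:x0+w]
    cv2.imwrite('pics/'+out+'.png',cv2.resize(im,None,fx=k,fy=k,interpolation=cv2.INTER_CUBIC))
E
python3 - <<'E'
from h import *
for n in('top','side'):
    s=snap(n,n+'0');print(n,np.round(s['extrinsics'],3).tolist())
print(r.sense())
E
```

```text
pics
top [[-0.005, -0.992, 0.123, 383.175], [-1.0, 0.005, 0.002, -19.183], [-0.003, -0.123, -0.992, 1093.109], [0.0, 0.0, 0.0, 1.0]]
side [[-1.0, -0.013, 0.014, 487.474], [-0.019, 0.457, -0.889, 901.678], [0.005, -0.89, -0.457, 530.74], [0.0, 0.0, 0.0, 1.0]]
{'time': 0.1, 'joint_pos': array([-8.08088152e+01,  7.51120219e+00,  8.53243582e+01,  4.37841139e-04,
        8.72638183e+01, -4.89418129e+00]), 'qd': array([ 0.07449655, -0.11861506, -0.24179752,  0.00730888, -0.03311867,
        0.01790896]), 'joint_efforts': array([-4.50810567e-04, -5.70951104e+01, -5.01946378e+01, -3.23681925e-04,
        8.03428120e-03, -1.33972850e-05]), 'tool_pos': array([ 145.9502842 , -581.4438295 ,  230.33232904]), 'tcp_rot': array([-1.79901021e+02, -8.91427186e-03,  1.40853371e+01]), 'ft_force': array([-0.28101208,  0.06108322,  0.27780091]), 'wrist_torque': array([-0.01984715,  0.04441627,  0.02823301]), 'finger_gap': 85.14669641906731}
```

View pics/top0.png

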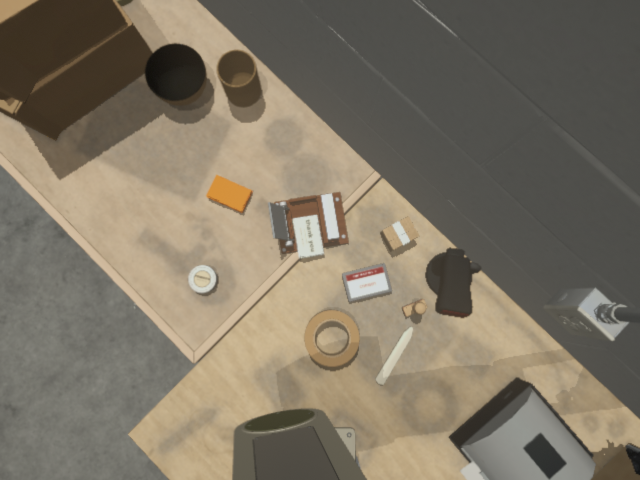

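View pics/side0.png

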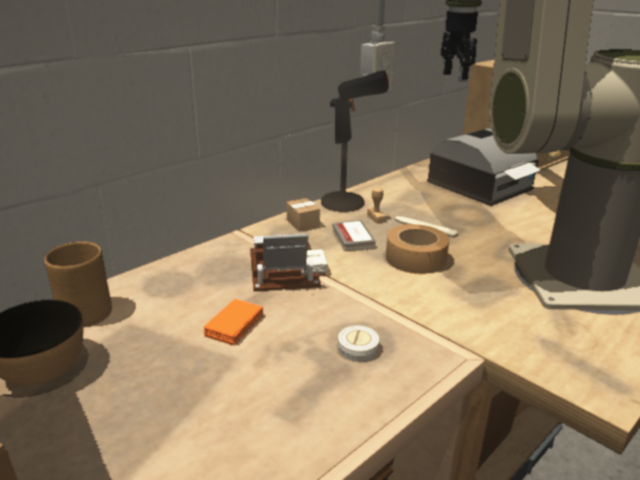

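```bash
python3 - <<'E'
from h import *
crop('top0',255,175,110,100,7,'c1'); crop('side0',235,215,110,85,7,'c2')
E
```

```text
(no output)
```

View pics/c1.png

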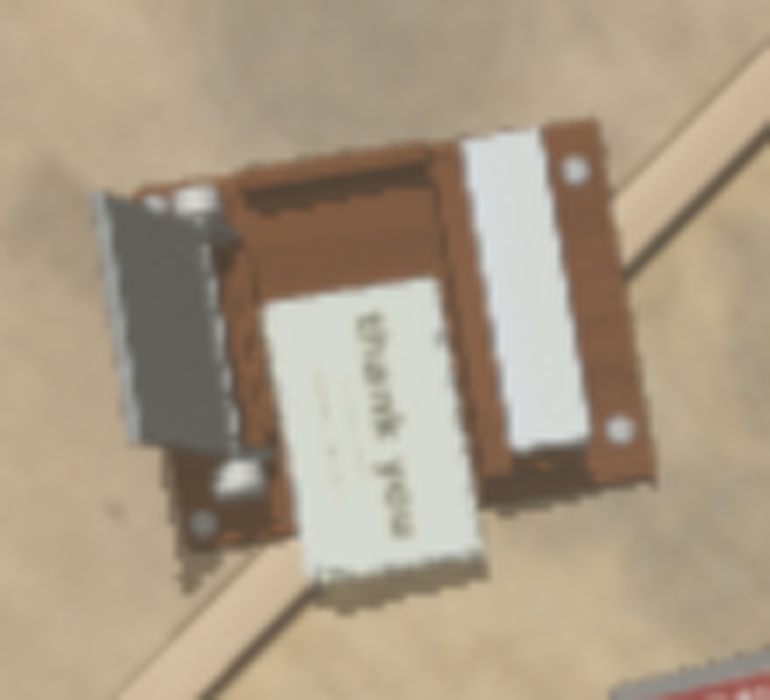

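View pics/c2.png

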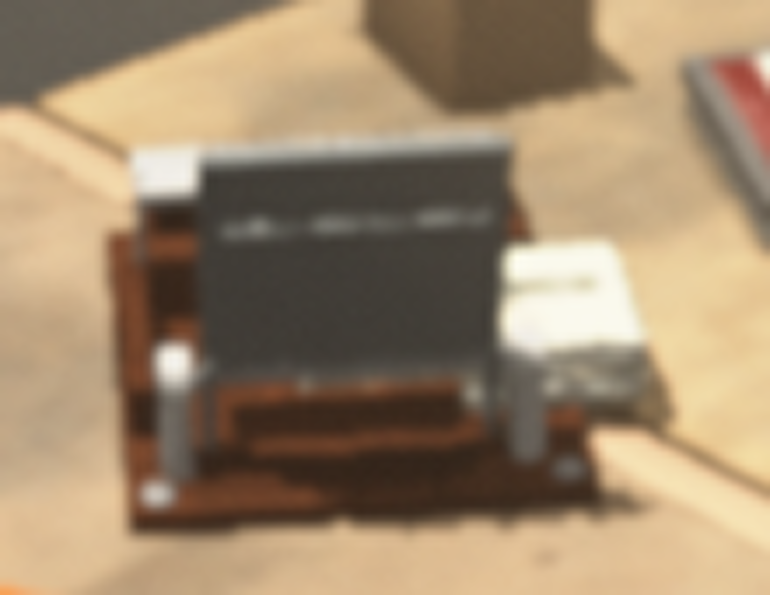

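```bash
cat > fit.py <<'E'
from h import *
from scipy.optimize import least_squares
t=load('top0');sd=load('side0')
T=lambda u,v:(255+(u+.5)/7-.5,175+(v+.5)/7-.5)
S=lambda u,v:(235+(u+.5)/7-.5,215+(v+.5)/7-.5)
ob=[(t,T(597,120),(88,58,8)),(t,T(655,482),(88,-62,8)),(t,T(190,552),(-66,-62,4)),
(t,T(465,141),(41,50,43)),(t,T(540,128),(66,50,43)),(t,T(588,442),(66,-50,43)),(t,T(512,452),(41,-50,43)),
(sd,S(130,528),(-66,58,0)),(sd,S(600,500),(-66,-62,0)),(sd,S(108,235),(88,58,8))]
def H(p,P):
    c,s=np.cos(p[2]),np.sin(p[2]);P=np.atleast_2d(np.array(P,float))
    return np.c_[p[0]+c*P[:,0]-s*P[:,1],p[1]+s*P[:,0]+c*P[:,1],P[:,2]]
def res(p): return np.concatenate([(proj(c,H(p,P))[0]-np.array(uv)) for c,uv,P in ob])
g=atz(t,310,225,8)
f=least_squares(res,[g[0],g[1],-1.5],loss='soft_l1')
if __name__=='__main__':
    print(f.x,np.degrees(f.x[2]));print(f.fun.reshape(-1,2).round(2))
    p=f.x
    # cards near end top corners
    for uv in((310,585),(482,552),(265,300),(437,278)):
        w=atz(t,*T(*uv),26); c,s=np.cos(p[2]),np.sin(p[2]);d=w[:2]-p[:2];print('card',[c*d[0]+s*d[1],-s*d[0]+c*d[1]])
    np.save('pose.npy',p)
E
python3 fit.py
```

```text
[555.27613363  -7.0361679   -1.42274944] -81.51753847200077
[[ 0.35 -0.09]
 [ 0.56 -0.15]
 [-0.57  0.39]
 [-0.33  0.14]
 [ 0.15  0.29]
 [ 0.51 -0.13]
 [ 0.04  0.17]
 [-0.48  1.31]
 [ 0.3   0.92]
 [-0.41 -1.68]]
card [np.float64(-27.688099279604312), np.float64(-79.64641835852515)]
card [np.float64(27.513885474265564), np.float64(-77.58899390257059)]
card [np.float64(-28.275005916742707), np.float64(12.537506931636706)]
card [np.float64(26.958600300796206), np.float64(11.203181671743373)]
```

Candidates: white block in the holder at top px (310,236), orange block (230,195), white/red ink pad (366,283). The cards are the white "thank you" block in the holder, and the close crop c1 shows it sticking out of the open end. Before the reach I'm checking the lamp at px (455,280).

```bash
python3 - <<'E'
from h import *
from fit import H
p=np.load('pose.npy');t=load('top0');s=load('side0')
def tri(a,b):
    o1,d1=ray(t,*a);o2,d2=ray(s,*b);A=np.c_[d1,-d2];k=np.linalg.lstsq(A,o2-o1,rcond=None)[0]
    q1=o1+k[0]*d1;q2=o2+k[1]*d2;return ((q1+q2)/2).round(),np.linalg.norm(q1-q2).round(1)
print('lamphead',tri((455,310),(380,80)),tri((455,255),(345,100)), 'base',atz(t,440,270,5))
for n,a in dict(ink=(366,283),stamp=(415,308),box=(400,235),tin=(202,279),orange=(230,195)).items():print(n,atz(t,*a,15).round())
print('flap top', [tri(a,b) for a,b in (((255+100/7,175+195/7),(235+200/7,215+155/7)),((255+132/7,175+440/7),(235+508/7,215+140/7)))])
print('hinge',H(p,[[-45,38,33],[-45,-38,33]]))
for y in(-115,-53): print(y,H(p,[0,y,14]))
E
```

```text
lamphead (array([ 368., -250.,  301.]), np.float64(5.8)) (array([ 448., -265.,  258.]), np.float64(18.8)) base [ 446.16582081 -306.48952007    5.        ]
ink [ 417. -140.   15.]
stamp [ 362. -246.   15.]
box [ 524. -218.   15.]
tin [428. 223.  15.]
orange [617. 165.  15.]
flap top [(array([580.,  67., 107.]), np.float64(0.4)), (array([507.,  58., 107.]), np.float64(0.3))]
hinge [[586.22265419  43.07683306  33.        ]
 [511.05401347  31.86632672  33.        ]]
-115 [[441.53411149 -23.99943408  14.        ]]
-53 [[502.85589734 -14.85402101  14.        ]]
```

```bash
python3 -m jog '[[0,0,-0.4,0,0,0],[0,0,-0.76,0,0,0],[0,0,-0.76,0,0,0],[0,0,-0.76,0,0,0],[0,0,-0.76,0,0,0]]' 0 20; python3 -m jog '[[0.832,-0.94,0,0,0,0],[0.832,-0.94,0,0,0,0],[0.832,-0.94,0,0,0,0],[0.832,-0.94,0,0,0,0],[0.832,-0.94,0,0,0,0],[0.832,-0.94,0,0,0,0],[0.832,-0.94,0,0,0,0],[0.832,-0.94,0,0,0,0],[0.832,-0.94,0,0,0,0]]'
```

```text
time: 0.6
tool_pos: [146.2, -583.3, 429.2]
tcp_rot: [179.4, 0.1, 14.1]
ft_force: [0.3, -1.2, 1.2]
finger_gap: 12.4
time: 1.5
tool_pos: [290.4, -303.8, 420.9]
tcp_rot: [-180.0, 0.0, 14.1]
ft_force: [-0.5, -0.8, 0.2]
finger_gap: -0.2
```

```bash
python3 -m jog '[[0.832,-0.94,0,0,0,0.031],[0.832,-0.94,0,0,0,0.031],[0.832,-0.94,0,0,0,0.031],[0.832,-0.94,0,0,0,0.031],[0.832,-0.94,0,0,0,0.031],[0.832,-0.94,0,0,0,0.031],[0.832,-0.94,0,0,0,0.031],[0.832,-0.94,0,0,0,0.031],[0.832,-0.94,0,0,0,0.031]]'
```

```text
time: 2.4
tool_pos: [435.3, -26.1, 420.7]
tcp_rot: [180.0, 0.1, 8.4]
ft_force: [0.2, 0.1, -0.3]
finger_gap: 0.1
```

```bash
cat >> h.py <<'E'
def hold():
    p=np.load('pose.npy');q=r.sense();d=q['tool_pos'][:2]-p[:2];c,s=np.cos(p[2]),np.sin(p[2])
    f=q['ft_force'];print('H',np.round([c*d[0]+s*d[1],-s*d[0]+c*d[1],q['tool_pos'][2]],1),'F',np.round([c*f[0]+s*f[1],-s*f[0]+c*f[1],f[2]],1),'t',q['time'])
E
python3 -m jog '[[0,0,0.9,0,0,0],[0,0,0.9,0,0,0],[0,0,0.9,0,0,0],[0,0,0.9,0,0,0],[0,0,0.9,0,0,0],[0,0,0.9,0,0,0]]'; python3 -m jog '[[0,0,0.54,0,0,0],[0,0,0.54,0,0,0],[0,0,0.54,0,0,0],[0,0,0.54,0,0,0],[0,0,0.54,0,0,0]]'; python3 - <<'E'
from h import *
hold();snap('top','top1');snap('side','side1')
crop('top1',235,165,160,140,5,'c3'); crop('side1',235,175,150,125,5,'c4')
E
```

```text
time: 3.0
tool_pos: [431.9, -26.3, 191.7]
tcp_rot: [-179.9, 0.5, 8.3]
ft_force: [-0.5, 0.2, 1.1]
finger_gap: -0.4
time: 3.5
tool_pos: [436.3, -25.9, 63.4]
tcp_rot: [180.0, -0.1, 8.4]
ft_force: [0.4, 1.1, 0.6]
finger_gap: -0.1
H [   1.2 -120.5   63.4] F [-1.   0.5  0.6] t 3.5
```

View pics/c3.png

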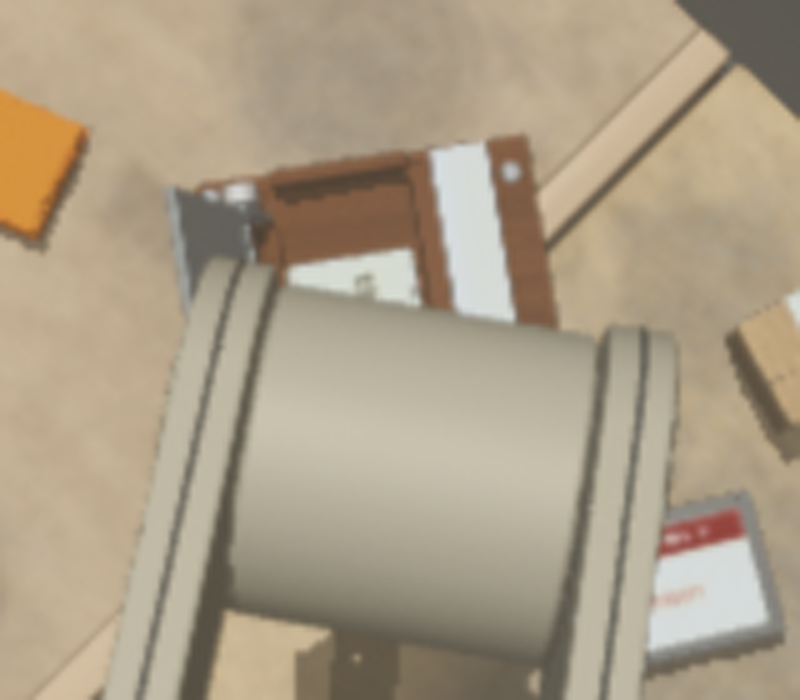

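View pics/c4.png

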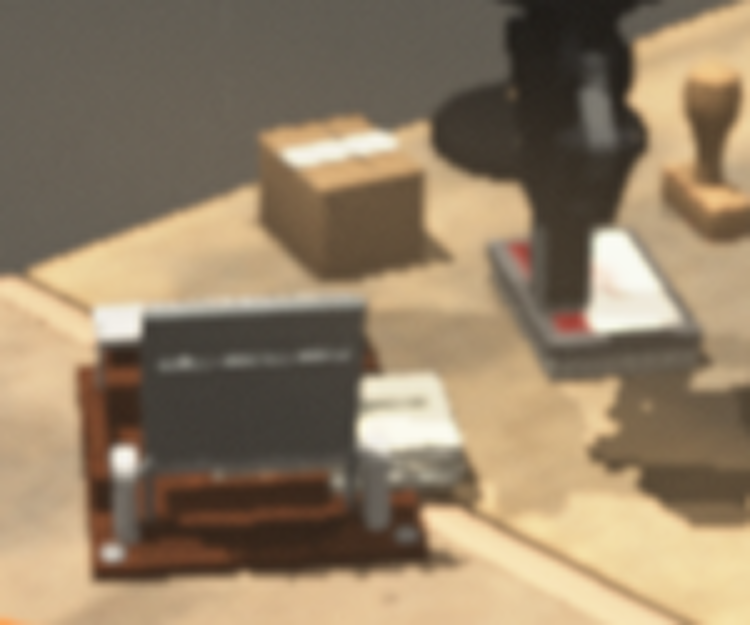

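```bash
python3 -m jog '[[0,0,0.1,0,0,0],[0,0,0.19,0,0,0],[0,0,0.19,0,0,0],[0,0,0.19,0,0,0]]'; python3 -c "
from h import *
hold()"; python3 -m jog '[[0.06,0,0,0,0,0],[0.1,0,0,0,0,0],[0.13,0,0,0,0,0],[0.16,0,0,0,0,0],[0.19,0,0,0,0,0],[0.21,0,0,0,0,0],[0.23,0,0,0,0,0]]';  python3 -c "
from h import *
hold()"
```

```text
time: 4.0
tool_pos: [436.5, -25.2, 15.8]
tcp_rot: [180.0, -0.1, 8.5]
ft_force: [-0.0, 0.1, 0.2]
finger_gap: -0.2
H [   0.4 -120.1   15.8] F [-0.1 -0.   0.2] t 4.0
time: 4.7
tool_pos: [492.2, -16.3, 13.7]
tcp_rot: [-180.0, 0.0, 8.5]
ft_force: [-0.5, -1.6, 1.2]
finger_gap: 0.0
H [ -0.2 -63.8  13.7] F [ 1.5 -0.7  1.2] t 4.7
```

```bash
python3 -m jog '[[0.016,0,0,0,0,0],[0.032,0,0,0,0,0],[0.032,0,0,0,0,0]]';  python3 -c "
from h import *
hold()"; python3 -m jog '[[0.008,0,0,0,0,0],[0.008,0,0,0,0,0]]';  python3 -c "
from h import *
hold()"
```

```text
time: 5.0
tool_pos: [500.5, -15.1, 13.9]
tcp_rot: [180.0, -0.0, 8.5]
ft_force: [0.1, -0.8, -0.3]
finger_gap: 0.1
H [ -0.1 -55.4  13.9] F [ 0.8 -0.  -0.3] t 5.0
time: 5.2
tool_pos: [501.6, -14.9, 13.6]
tcp_rot: [-180.0, 0.0, 8.5]
ft_force: [-2.4, -1.0, 0.7]
finger_gap: -0.0
H [ -0.1 -54.3  13.6] F [ 0.7 -2.5  0.7] t 5.2
```

```bash
python3 -m jog '[[0.008,0,0,0,0,0],[0.008,0,0,0,0,0]]';  python3 -c "
from h import *
hold()"; python3 -m jog '[[0.008,0,0,0,0,0],[0.008,0,0,0,0,0]]';  python3 -c "
from h import *
hold()"
```

```text
time: 5.4
tool_pos: [501.6, -14.9, 13.3]
tcp_rot: [-180.0, 0.3, 8.5]
ft_force: [-11.2, -2.2, 9.0]
finger_gap: -0.2
H [ -0.2 -54.2  13.3] F [  0.5 -11.4   9. ] t 5.4
time: 5.6
tool_pos: [501.7, -14.8, 12.9]
tcp_rot: [-180.0, 0.5, 8.5]
ft_force: [-20.8, -3.4, 15.2]
finger_gap: -0.0
H [ -0.3 -54.2  12.9] F [  0.3 -21.   15.2] t 5.6
```

```bash
python3 -m jog '[[-0.1,0,0,0,0,0],[-0.2,0,0,0,0,0],[-0.2,0,-0.2,0,0,0],[-0.2,0,-0.4,0,0,0],[-0.2,0,-0.5,0,0,0],[-0.2,0,-0.5,0,0,0]]';  python3 -c "
from h import *
hold()"; python3 -m jog '[[0.416,-0.46,0,0,0,0],[0.416,-0.46,0,0,0,0],[0.416,-0.46,0,0,0,0],[0.416,-0.46,0,0,0,0],[0.416,-0.46,0,0,0,0],[0.416,-0.46,0,0,0,0]]';  python3 - <<'E'
from h import *
hold();snap('top','top2');snap('side','side2')
crop('top2',235,165,160,140,5,'c5'); crop('side2',235,175,150,125,5,'c6')
E
```

```text
time: 6.2
tool_pos: [460.0, -22.2, 144.2]
tcp_rot: [179.8, -0.5, 8.5]
ft_force: [-0.6, 0.7, -0.5]
finger_gap: 0.3
H [  1.  -96.5 144.2] F [-0.8 -0.4 -0.5] t 6.2
time: 6.8
tool_pos: [541.4, 106.8, 137.8]
tcp_rot: [180.0, 0.1, 8.5]
ft_force: [-0.4, 0.2, -0.1]
finger_gap: 0.1
H [-114.6    3.1  137.8] F [-0.3 -0.4 -0.1] t 6.8
```

View pics/c5.png

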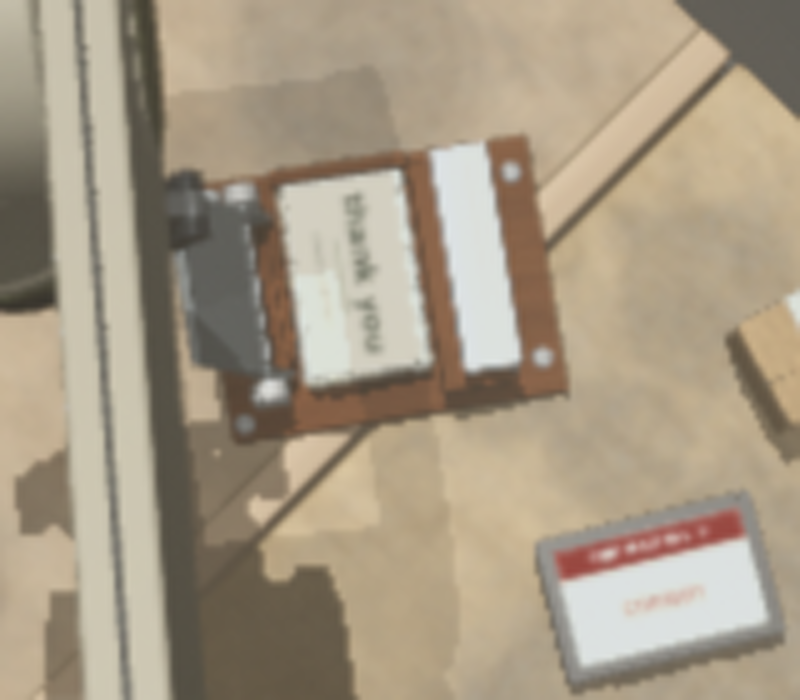

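View pics/c6.png

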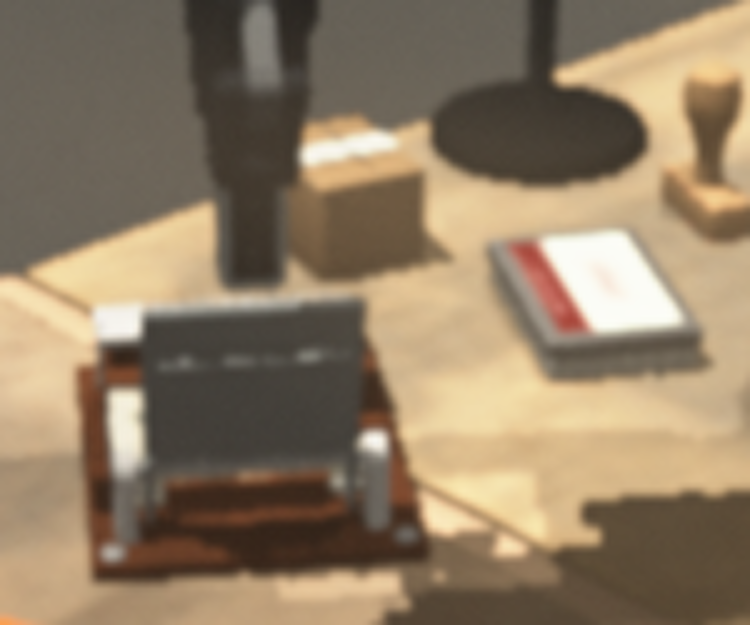

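```bash
python3 -m jog '[[0,0,0.12,0,0,0],[0,0,0.24,0,0,0],[0,0,0.24,0,0,0],[0,0,0.24,0,0,0]]';  python3 -c "
from h import *
hold()"; python3 -m jog '[[0,0.06,0,0,0,0],[0,0.1,0,0,0,0],[0,0.13,0,0,0,0],[0,0.16,0,0,0,0],[0,0.19,0,0,0,0],[0,0.21,0,0,0,0],[0,0.21,0,0,0,0]]';  python3 - <<'E'
from h import *
hold();snap('side','side3')
crop('side3',235,175,150,125,5,'c8')
E
```

```text
time: 7.3
tool_pos: [541.6, 106.5, 79.0]
tcp_rot: [-180.0, 0.1, 8.4]
ft_force: [0.4, 0.3, 0.3]
finger_gap: -0.1
H [-114.4    3.2   79. ] F [-0.2  0.4  0.3] t 7.3
time: 8.0
tool_pos: [550.0, 54.7, 78.6]
tcp_rot: [180.0, 0.0, 8.5]
ft_force: [0.1, -0.2, -0.0]
finger_gap: -0.3
H [-61.8   3.9  78.6] F [ 0.2  0.1 -0. ] t 8.0
```

View pics/c8.png

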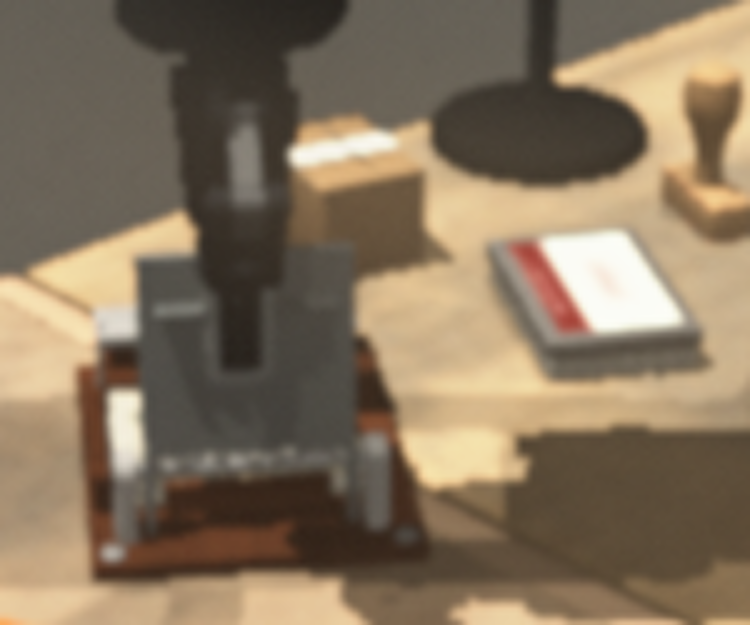

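```bash
python3 -m jog '[[0,0.03,0.01,0,0,0],[0,0.057,0.019,0,0,0],[0,0.085,0.032,0,0,0],[0,0.11,0.045,0,0,0],[0,0.126,0.06,0,0,0],[0,0.141,0.076,0,0,0],[0,0.141,0.076,0,0,0]]';  python3 - <<'E'
from h import *
hold();snap('side','side4')
crop('side4',235,175,150,125,5,'c9')
E
```

```text
time: 8.75
tool_pos: [555.2, 20.0, 59.3]
tcp_rot: [180.0, 0.0, 8.5]
ft_force: [0.5, 0.3, 2.1]
finger_gap: -0.3
H [-26.7   3.9  59.3] F [-0.3  0.5  2.1] t 8.75
```

View pics/c9.png

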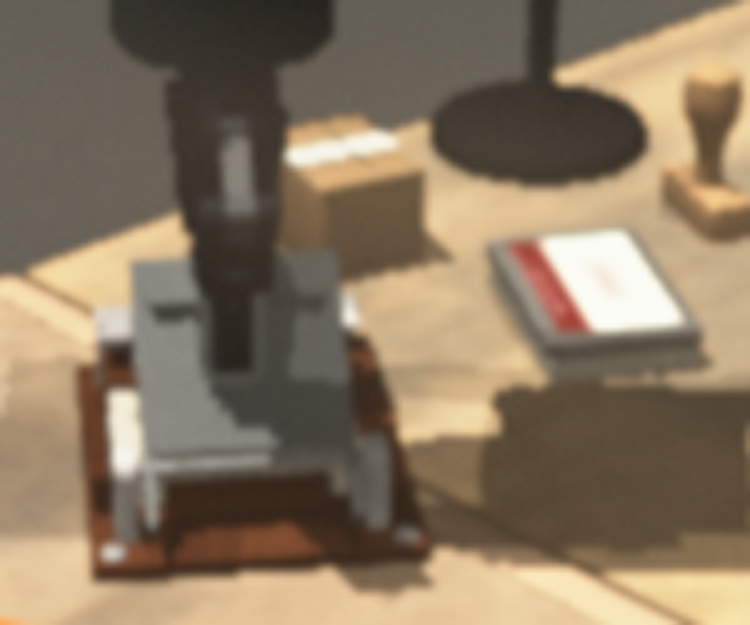

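```bash
python3 -m jog '[[0,0.012,0.018,0,0,0],[0,0.023,0.036,0,0,0],[0,0.028,0.05,0,0,0],[0,0.033,0.064,0,0,0],[0,0.036,0.078,0,0,0],[0,0.037,0.089,0,0,0],[0,0.037,0.089,0,0,0]]';  python3 - <<'E'
from h import *
hold()
E
python3 -m jog '[[0,0,0.01,0,0,0],[0,0,0.01,0,0,0]]';  python3 - <<'E'
from h import *
hold();snap('side','side5')
crop('side5',235,175,150,125,5,'c10')
E
```

```text
time: 9.5
tool_pos: [556.6, 11.4, 37.1]
tcp_rot: [180.0, 0.0, 8.5]
ft_force: [1.0, -1.2, 2.8]
finger_gap: -0.1
H [-18.    4.   37.1] F [1.3 0.8 2.8] t 9.5
time: 9.7
tool_pos: [556.8, 11.4, 35.7]
tcp_rot: [180.0, -0.0, 8.5]
ft_force: [-1.8, -2.8, 9.3]
finger_gap: -0.2
H [-18.    4.3  35.7] F [ 2.5 -2.2  9.3] t 9.7
```

View pics/c10.png

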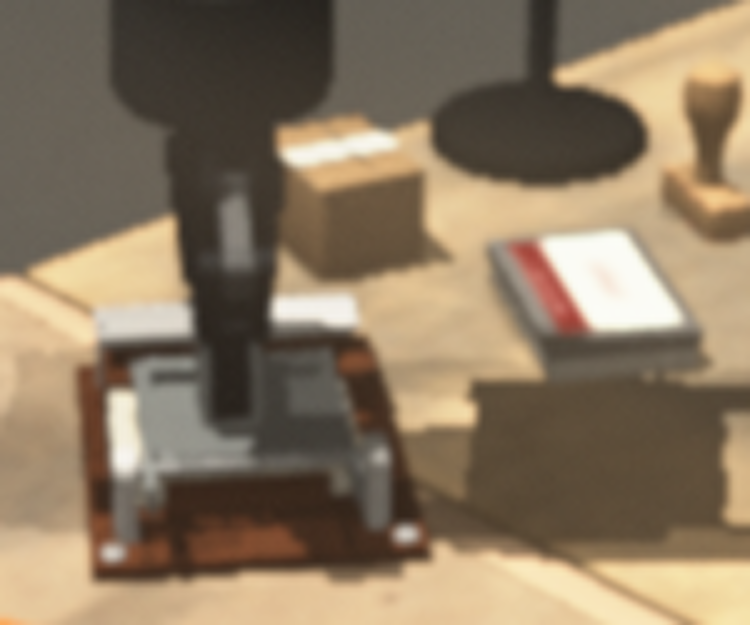

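```bash
python3 -m jog '[[0,0.016,0,0,0,0],[0,0.032,0,0,0,0],[0,0.048,0,0,0,0],[0,0.06,0,0,0,0],[0,0.06,0,0,0,0]]';  python3 - <<'E'
from h import *
hold()
E
python3 -m jog '[[0,0.01,0,0,0,0],[0,0.02,0,0,0,0],[0,0.02,0,0,0,0]]';  python3 - <<'E'
from h import *
hold();snap('side','side6')
crop('side6',235,175,150,125,5,'c11')
E
```

```text
time: 10.25
tool_pos: [558.9, -2.9, 35.6]
tcp_rot: [-179.9, -0.0, 8.5]
ft_force: [-1.5, -0.4, 8.9]
finger_gap: 0.2
H [-3.6  4.2 35.6] F [ 0.2 -1.5  8.9] t 10.25
time: 10.55
tool_pos: [559.7, -7.0, 35.6]
tcp_rot: [-179.9, -0.0, 8.5]
ft_force: [-1.0, 3.0, 8.9]
finger_gap: -0.2
H [ 0.6  4.4 35.6] F [-3.1 -0.6  8.9] t 10.55
```

View pics/c11.png

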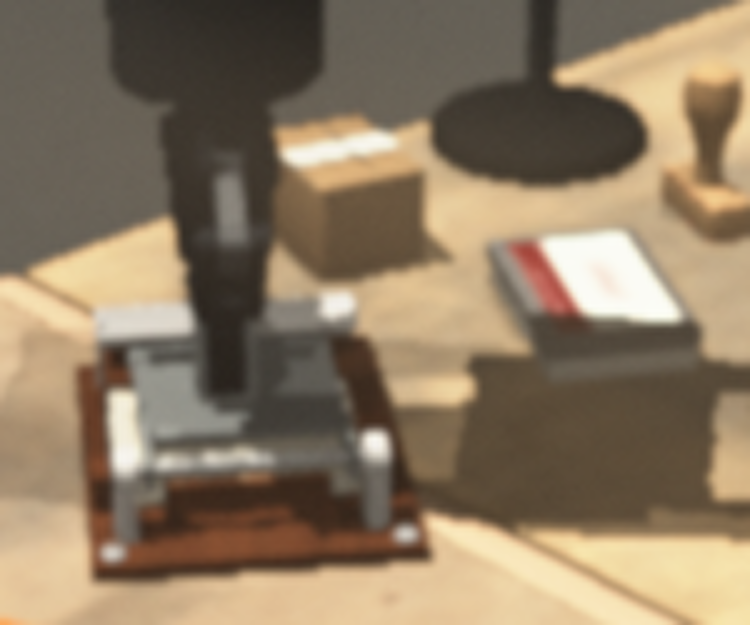

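```bash
python3 -m jog '[[0,0.012,0,0,0,0],[0,0.024,0,0,0,0],[0,0.036,0,0,0,0],[0,0.044,0,0,0,0],[0,0.044,0,0,0,0]]';  python3 - <<'E'
from h import *
hold()
E
python3 -m jog '[[0,0.008,0,0,0,0],[0,0.012,0,0,0,0],[0,0.012,0,0,0,0]]';  python3 - <<'E'
from h import *
hold()
E
```

```text
time: 11.1
tool_pos: [561.4, -17.9, 35.4]
tcp_rot: [-179.9, -0.0, 8.5]
ft_force: [0.0, 4.1, 7.4]
finger_gap: -0.1
H [11.6  4.4 35.4] F [-4.1  0.6  7.4] t 11.1
time: 11.4
tool_pos: [561.7, -20.7, 35.4]
tcp_rot: [-179.9, -0.0, 8.5]
ft_force: [-0.1, 4.2, 7.0]
finger_gap: 0.3
H [14.4  4.4 35.4] F [-4.1  0.6  7. ] t 11.4
```

```bash
python3 -m jog '[[0,0.008,0,0,0,0],[0,0.008,0,0,0,0]]';  python3 - <<'E'
from h import *
hold()
E
python3 -m jog '[[0,0.008,0,0,0,0],[0,0.008,0,0,0,0]]';  python3 - <<'E'
from h import *
hold()
E
```

```text
time: 11.6
tool_pos: [562.0, -22.7, 35.3]
tcp_rot: [-179.9, -0.0, 8.5]
ft_force: [-0.4, 4.1, 7.0]
finger_gap: 0.0
H [16.5  4.3 35.3] F [-4.1  0.3  7. ] t 11.6
time: 11.8
tool_pos: [562.3, -24.7, 35.3]
tcp_rot: [-179.9, -0.0, 8.5]
ft_force: [-0.3, 3.9, 5.9]
finger_gap: -0.1
H [18.5  4.3 35.3] F [-3.9  0.2  5.9] t 11.8
```

```bash
python3 -m jog '[[0,0.008,0.002,0,0,0],[0,0.008,0.002,0,0,0]]';  python3 - <<'E'
from h import *
hold()
E
python3 -m jog '[[0,0.008,0,0,0,0],[0,0.008,0,0,0,0]]';  python3 - <<'E'
from h import *
hold();snap('side','side7')
crop('side7',235,175,150,125,5,'c12')
E
```

```text
time: 12.0
tool_pos: [562.6, -26.6, 35.0]
tcp_rot: [-179.9, -0.0, 8.5]
ft_force: [-1.4, 5.2, 7.8]
finger_gap: 0.0
H [20.4  4.4 35. ] F [-5.3 -0.6  7.8] t 12.0
time: 12.2
tool_pos: [562.8, -27.7, 34.9]
tcp_rot: [-179.8, -0.0, 8.5]
ft_force: [-1.7, 8.4, 9.2]
finger_gap: 0.2
H [21.6  4.4 34.9] F [-8.5 -0.5  9.2] t 12.2
```

View pics/c12.png

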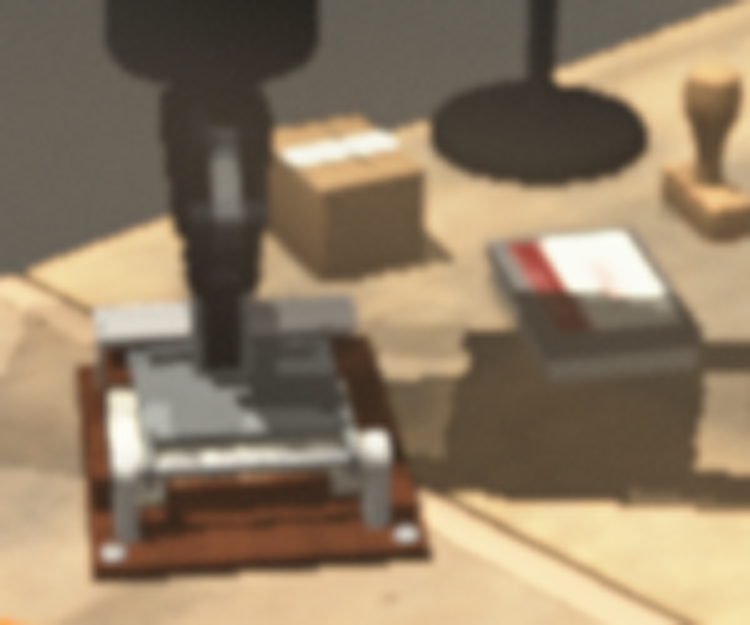

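```bash
python3 -m jog '[[0,0.008,0,0,0,0],[0,0.008,0,0,0,0],[0,0.008,0,0,0,0]]';  python3 - <<'E'
from h import *
hold()
E
python3 -m jog '[[0,0.006,0,0,0,0],[0,0.006,0,0,0,0]]';  python3 - <<'E'
from h import *
hold()
E
```

```text
time: 12.55
tool_pos: [562.7, -28.0, 34.7]
tcp_rot: [-179.7, 0.0, 8.6]
ft_force: [-2.6, 16.3, 9.8]
finger_gap: -0.4
H [21.8  4.2 34.7] F [-16.5  -0.2   9.8] t 12.55
time: 12.75
tool_pos: [562.6, -28.2, 34.5]
tcp_rot: [-179.5, 0.0, 8.6]
ft_force: [-3.0, 21.6, 10.1]
finger_gap: -0.1
H [22.   4.1 34.5] F [-21.8   0.3  10.1] t 12.75
```

```bash
python3 -m jog '[[0,-0.014,-0.012,0,0,0],[0,-0.018,-0.04,0,0,0],[0,-0.02,-0.2,0,0,0],[0,-0.02,-0.4,0,0,0],[0,-0.02,-0.6,0,0,0],[0,-0.02,-0.6,0,0,0]]'; python3 -m jog '[[-0.2,-0.6,-0.2,0,0,0],[-0.2,-0.9,-0.2,0,0,0],[-0.2,-0.9,-0.2,0,0,0],[-0.2,-0.9,-0.2,0,0,0],[-0.2,-0.9,-0.2,0,0,0],[-0.2,-0.9,-0.2,0,0,0],[-0.2,-0.9,-0.2,0,0,0]]'; python3 - <<'E'
from h import *
hold();snap('side','side8');snap('top','top8')
crop('side8',245,215,90,75,8,'c13');crop('top8',255,175,110,100,7,'c14')
E
```

```text
time: 13.35
tool_pos: [566.8, -29.3, 193.5]
tcp_rot: [179.8, -0.7, 8.5]
ft_force: [1.9, 0.1, 1.1]
finger_gap: 0.1
time: 14.05
tool_pos: [479.5, 186.9, 234.3]
tcp_rot: [180.0, 0.0, 8.6]
ft_force: [-0.4, -0.2, 0.2]
finger_gap: -0.0
H [-202.9  -46.4  234.3] F [ 0.2 -0.4  0.2] t 14.05
```

View pics/c13.png

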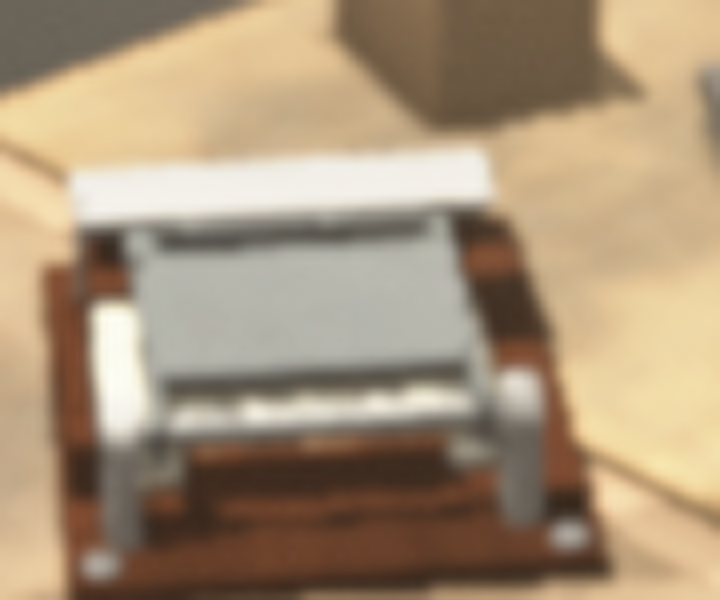

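View pics/c14.png

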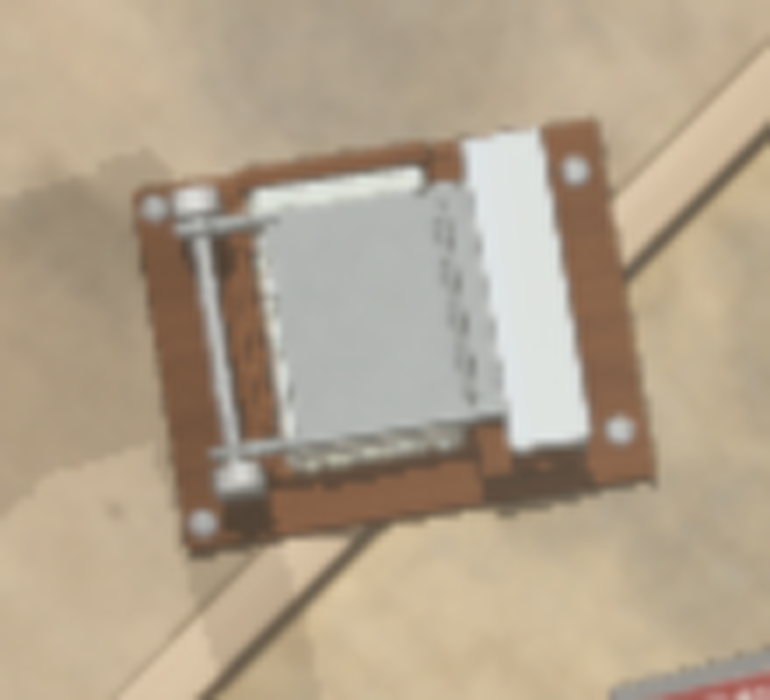

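View pics/top8.png

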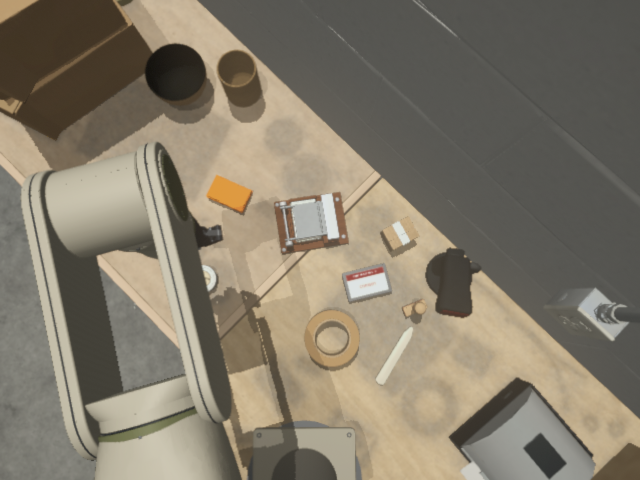

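```bash
python3 - <<'E'
from h import *
from fit import H,T
p=np.load('pose.npy');t=load('top8');c,s=np.cos(p[2]),np.sin(p[2])
P=lambda X:((proj(t,H(p,X))-[255,175]+.5)*7-.5).round()
print('ridge back foot fwd',P([[29,32,36],[29,-32,36],[33,32,42.5],[33,-32,42.5]]).tolist(),'mid-slide',P([[21,32,36],[21,-32,36]]).tolist())
print('cards far/near corners home',P([[-29,48,26],[29,48,26],[-29,-42,26],[29,-42,26]]).tolist())
crop('top8',300,190,50,55,12,'c15')
E
```

```text
ridge back foot fwd [[434.0, 208.0], [465.0, 406.0], [446.0, 202.0], [478.0, 401.0]] mid-slide [[409.0, 211.0], [440.0, 409.0]]
cards far/near corners home [[246.0, 192.0], [426.0, 165.0], [288.0, 468.0], [469.0, 441.0]]
```

View pics/c15.png

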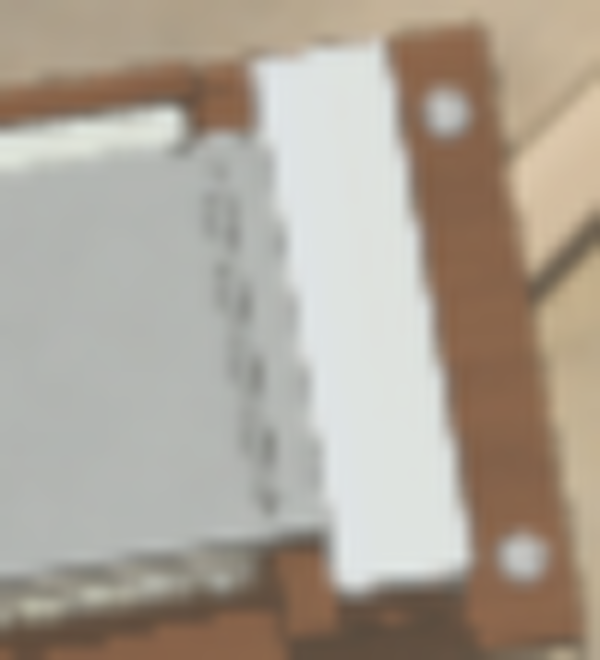

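```bash
python3 -c "
from h import *
print(r.hand_in())"
```

```text
the job is handed in; nothing more can be done
None
```

The card holder is closed. The cards are in against the end stop, and the flap is flat with its edge tucked under the lip. It was handed in at about 14 s, with the arm withdrawn and touching nothing.

- **Cards:** With shut fingertips I pushed the stack in until it stopped moving and the push rose to about 21 N. In the last top view its corners are within about 1 mm of the computed home position.
- **Flap:** I swung it down flat, then kept pressing at about 6–10 N while pushing the ridge forward to its hard stop, where the push rose to about 22 N.
- **After letting go:** Both cameras show the flap lying flat under the lip. The ridge sits at its fully-forward place within about 1 mm.
- **Other objects:** The other things look unmoved in the last top view. The arm half hides the tin there, so I could not fully check it; the arm made no contact near it.
- **Disagreement:** The fingers turned out thinner in the shut direction than I had assumed. I therefore judged the end of the slide by the rise in force and by the picture, not by the distance I had worked out.

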